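# Clamp the steel bench block in the marking fixture

### The arm

A 6-joint arm with a two-finger parallel gripper is mounted at the origin on a cart in front of the work surface, level with it; the furniture and walls round the work are solid. World frame = base frame: x ahead of the robot, y to its left, z up, the work surface at z = 0. Lengths are in m, angles in rad, forces in N, time in s.
With the tool pointing down it reaches from about 0.325 to 1 m from the base axis. Payload 5.1 kg.
Tool frame: the origin (TCP) lies at the very end of the fingers, on their centre line; the grasp point (between the pads) lies 19 mm behind it; z points along the fingers, y is the line along which they close (so a half turn about z gives the same grasp; the last joint's range is limited). The gripper opens to 85 mm and grips with 20 to 120 N. Pads are 22 mm wide; open, the fingers measure 114 mm over their backs; the gripper's body (76 mm by 85 mm) begins 54 mm behind the grasp point. The pads swing forward as they close: fully open they stand 13 mm farther back than shut.
Start: joints at [-1.338, 0.124, 1.65, -0, 1.367, -0.083], TCP at [0.202, -0.618, 0.231] pointing down, gripper open.
Joint ranges: [-2.61, 2.61], [-1.02, 2.33], [0.03, 2.71], [-1.35, 4.49], [0.32, 2.68], [-2.91, 2.91]. Speed limits (rad/s): [2.57, 2.57, 3.14, 3.14, 3.14, 3.14].

### API

Orientations are given as [roll, pitch, yaw] about the fixed x, y, z axes, in that order (R = Rz(yaw) Ry(pitch) Rx(roll)).
In Python, from station import bot gives the robot as it stands.
- The arm moves only by the shell command python3 nudge.py 'ROWS' [FORCE]. ROWS is a JSON list of rows, 1 to 12 of them, each an object with the fields aperture (the opening from 0.0 (shut) to 1.0 (fully open)), trans (a list: dx, dy, dz in units of 5 mm), spin (a turn about the tool's z in units of 0.2 rad); a field left out counts as zero (the opening has to be given); each row is the pose to reach, as a shift and turn from the pose commanded when the command began, along the tool's axes at that moment; what a row does not reach only later rows make up. A row lasts 1/10 s, in which the tool goes at most 0.05 m and 0.15 rad, less where a joint would pass 70% of its speed; a pose out of reach is approached as far as the arm can. The fingers move at their own pace and stop on an object; FORCE is the grip in N (left out, the last holds). Time passes only in rows, so rows that do not move let the fingers close. It prints the time, the measured TCP pose, the force, the opening and the grip force at its end. Input that does not fit is refused with a message, and nothing moves.
- bot.read_state(): the state, without advancing time (a new reading comes with each control period).
- bot.camera(name): name is "side" or "top" or "wrist"; returns the picture (420x560x3 uint8, red, green, blue); there is no depth.
- bot.calibration(name): a dict with "fx", "fy", "cx", "cy" (pixels), "R" (3x3) and "t" (3): a world point X has camera coordinates R X + t. Camera axes: x right, y down, z forward; pixel columns grow to the right and rows downward; lengths in m; the calibration is good to about 2 mm. A picture is of the moment at which its call begins: read the wrist's pose just before it. calibration takes no time and is no camera call; for the wrist camera it gives the pose at the moment of the call.
- bot.close_job(): hands the job in; it is judged then, once.
The state is a dict: "t": time; "qpos": joint angles; "joint_vel": joint speeds; "tau": joint torques, N m; "eef_pos": TCP position; "eef_rot": TCP orientation; "wrist_force": force on the tool from outside, world axes, zero at the start; "torque": the same for the moment, N m; "gripper_width": opening from 0.0 (shut) to 1.0 (fully open); "grip_force": force on a finger pad.
Only numpy, scipy, OpenCV 4.12 (cv2) and the standard library are available. Lean on these libraries where they do the work, as an engineer would, in place of code of your own. Each camera call takes 0.05 s, during which the arm holds its last target. There are 200 camera calls.

### The job

Get the steel bench block ready for marking: push it fully home into the corner of the fixture, flush with the side rail and with the end fence so that it holds down the small switch roller there. With the red cam lever still open, slide the clamp bar in until its rubber pad bears on the block, then throw the lever over centre, all the way down, to lock the bar. Leave the other things on the table where they are.

Things in the scene. Friction and masses are not known exactly. Their poses are not given: they have to be found in the camera images.
- fixture: Marking fixture, fixed, pose varies. Origin on the table under the clamp bar's axis; +y runs along the bar to the end fence (robot's left), +x away from the robot, z up. Grey bed plate spans x -65 to 50, y -77 to 168 mm, top 10 mm above the table. Dark bar guide at y -66 to -20, x -20 to 20 mm (feet to +-30), 34 mm high with two cheeks to 54 mm. Behind the fence: switch, to y = 191 mm.
- corner (a point): Corner at bed height where the faces of side rail and end fence meet: (33, 150, 10) mm in the fixture, axes as the fixture's. Rail: dark bar on the far side, face at x = 33, from y = 29 to 154 mm. Fence: dark bar across the left end, face at y = 150, x -60 to 45 mm, with a window x 5 to 21 mm for the roller. Both are 12 mm thick and stand 14.5 mm above the bed.
- bench_block: Loose square steel bench block, 66 x 66 x 19 mm, 0.6 kg, lying flat on the bed short of the corner, turned a little. Origin at the centre of its underside, axes along its sides, z up. When it is home its origin lies at x = 0, y = 117 mm of the fixture.
- clamp_bar (a joint): Steel clamp bar, 16 mm square, sliding through the guide along the fixture's y at x = 0, axis 21 mm above the table. Value in m: 0 = drawn back, grows towards the fence, to 0.105; starts at 0 to 0.02. It takes about 2 N to slide, stays where it is left, and is locked when the lever is shut. 0.084 with the block home and the pad on it.
- bar_pad (a point): Centre of the front face of the black rubber pad (44 mm wide, 16 mm high, 12.5 to 28.5 mm above the table) on the fence end of the bar; axes as the fixture's, y out of the pad. At bar value q it is at y = q, x = 0 of the fixture.
- bar_knob (a point): Centre of the rear face of the black round push knob (34 mm diameter, 12 mm thick) on the bar's other end, 190 mm behind the pad face, 21 mm above the table, beyond the bed. Pushing this face towards the fence slides the bar.
- cam_lever (a joint): Red cam lever on the guide, hinge axis along the fixture's y. Value in rad: 0 = open, raised, leaning 0.35 rad past upright to the robot's side (starts at 0 to 0.25); grows as it swings up and over away from the robot (to +x); 1.92 = shut on its stop, level, pointing to +x. From 0.8 it springs back, at most 0.65 N m (8 N at the tip); centre at 1.62; past that it pulls itself shut.
- lever_hinge (a point): The lever's hinge axis at mid-lever: (0, -43, 42.4) mm in the fixture, fixed; axes as the fixture's.
- lever_tip (a point): End of the red lever, mid-width, on the face to push (the robot's side when open, the top when shut); 97 mm from the hinge axis. Lever 14 mm wide, 8 mm thick, the last 30 mm 19 mm wide and bent up 0.2 rad. The shank's pushed face is a plane 9.5 mm from the hinge axis.
- switch_lever (a joint): Hinged lever of the part-present switch behind the end fence, white roller projecting about 5 mm through the window. Value in rad: 0 = free, grows as the roller is pushed in, about 0.2 with the block flush on the fence. Spring about half a newton.
- hammer: Bystander: chasing hammer with a wooden handle, lying at the back of the table.
- tin: Bystander: dark green hinged tin, 64 x 97 x 23 mm, at the back.
- bowl: Bystander: white bowl of beads, 127 mm wide, 56 mm high, at the right.
- jar: Bystander: small glass jar, 56 mm wide, 71 mm high, at the right.
- pen: Bystander: marker pen, 135 mm long, at the right.
- tape_roll: Bystander: roll of masking tape, 103 mm wide, 25 mm high, at the left.

How it is judged:
By the outcome, as a careful person would: the job done as asked, in the order asked, and still so for the second after the job is handed in, with the robot touching nothing.
It also fails if it takes over 61 s, if anything falls off the work surface, if the arm or the gripper's body presses on something with over 40 N, if the wrist force passes 120 N, or if a joint passes its speed limit or range.

## Working session

There is one attempt and no reset: what is moved stays moved. The work goes in short steps, Python scripts to look and compute and a shell command to move; the robot and the scene stay as the last step left them, time stands still between calls to the robot, and variables do not carry over. Pictures are saved under pics/ and viewed, at most 10 in all, crops included, and the job is handed in when it is done.

```bash
ls; mkdir -p pics; python3 - <<'E'
from station import bot
import cv2,numpy as np
for n in("top","side"):
    im=bot.camera(n); cv2.imwrite(f"pics/{n}0.png",im[:,:,::-1]); c=bot.calibration(n); print(n,{k:np.round(v,4).tolist() for k,v in c.items()})
s=bot.read_state(); print(s)
E
```

```text
nudge.py
pics
station.py
top {'fx': 493.715, 'fy': 493.715, 'cx': 278.644, 'cy': 212.15, 'R': [[-0.0271, -0.9993, -0.0256], [-0.9845, 0.0312, -0.1727], [0.1734, 0.0206, -0.9846]], 't': [0.0174, 0.6032, 1.1636]}
side {'fx': 512.6205, 'fy': 512.6205, 'cx': 277.9817, 'cy': 202.7488, 'R': [[0.9729, -0.2311, 0.0086], [-0.1327, -0.5881, -0.7978], [0.1894, 0.775, -0.6029]], 't': [-0.6111, 0.1401, 1.5729]}
{'t': 0.1, 'qpos': array([-1.33760862e+00,  1.24457211e-01,  1.65155566e+00, -1.74317635e-06,
        1.36747358e+00, -8.25974837e-02]), 'joint_vel': array([ 0.00110324, -0.00152971, -0.00175411, -0.0020958 , -0.00099579,
       -0.00016432]), 'tau': array([ 1.73004405e-04, -4.24928176e+01, -3.66655684e+01, -1.87568467e-04,
        3.93098773e-03, -2.16726391e-05]), 'eef_pos': array([ 0.20171141, -0.61732916,  0.23015395]), 'eef_rot': array([-3.13970518e+00, -1.54543898e-04,  3.15785402e-01]), 'wrist_force': array([0.17927479, 0.15039674, 0.26051069]), 'torque': array([-2.06436183e-02, -2.80960763e-05, -2.65372141e-02]), 'grip_force': 0.0, 'gripper_width': 1.000542936897452}
```

View pics/top0.png

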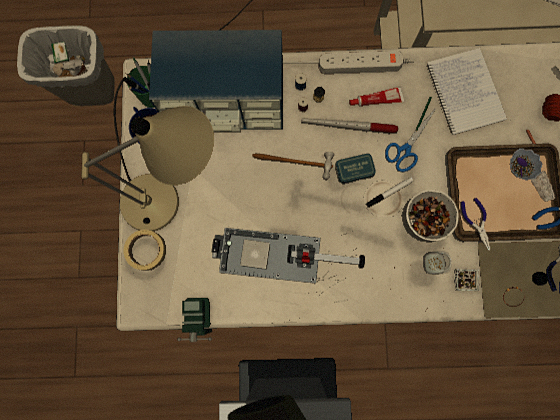

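View pics/side0.png

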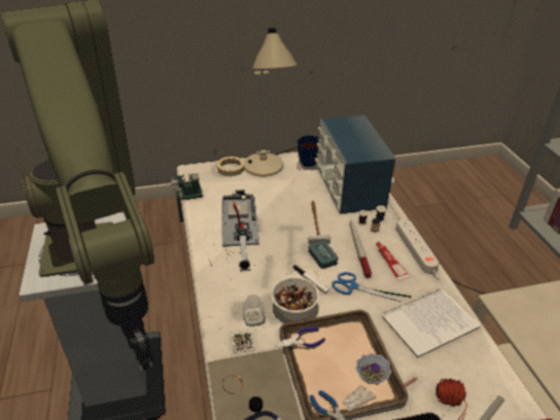

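Top view: the fixture covers about (215–320, 228–283), with the block near (254,254), the red lever near (307,257) and the knob at (362,262). I'll make a rough estimate from this, then use the wrist camera for a closer look.

```bash
cat > h.py <<'E'
from station import bot
import cv2,numpy as np
def ray(c,u,v,z):
    R=np.array(c["R"]);t=np.array(c["t"]); o=-R.T@t
    d=R.T@np.array([(u-c["cx"])/c["fx"],(v-c["cy"])/c["fy"],1]); return o+d*(z-o[2])/d[2]
def proj(c,X):
    p=np.array(c["R"])@X+np.array(c["t"]); return np.array([c["fx"]*p[0]/p[2]+c["cx"],c["fy"]*p[1]/p[2]+c["cy"]])
E
python3 - <<'E'
from h import *
c=bot.calibration("top")
for n,u,v,z in(("block",254,254,.029),("knob",362,262,.021),("pl",221,273,.01),("pl2",318,283,.01)): print(n,ray(c,u,v,z).round(4))
im=cv2.imread("pics/top0.png")[220:295,205:375]; cv2.imwrite("pics/crop.png",cv2.resize(im,None,fx=4.7,fy=4.7,interpolation=cv2.INTER_CUBIC))
w=bot.calibration("wrist"); s=bot.read_state(); R=np.array(w["R"]);o=-R.T@w["t"]; print(w["fx"],o-s["eef_pos"],R[2],s["eef_pos"])
E
```

```text
block [0.5043 0.0641 0.029 ]
knob [ 0.4773 -0.2025  0.021 ]
pl [0.4608 0.1491 0.01  ]
pl2 [ 0.4293 -0.0923  0.01  ]
360.5553962925786 [0.07477233 0.02489787 0.14324136] [-0.29492516 -0.09477748 -0.95080828] [ 0.20171141 -0.61732916  0.23015395]
```

View pics/crop.png

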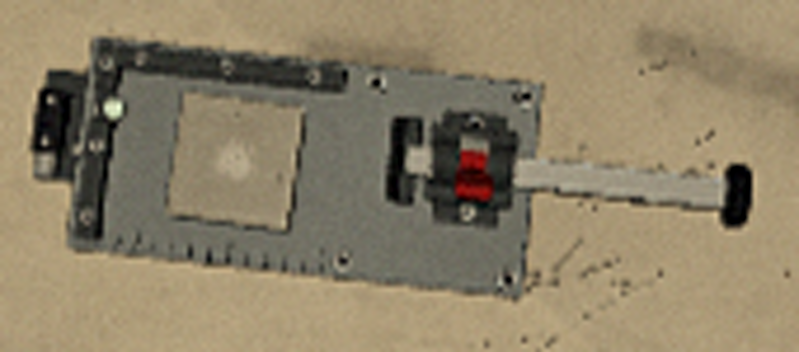

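The rows are not in the units I measure in: shifts go in units of 5 mm and turns go in units of 0.2 rad. I convert before sending: -0.07 m is -14, -0.55 m is -110, 0.3 rad is 1.5.

```bash
R='see rows'; python3 nudge.py '[{"aperture":0,"trans":[24,-32,-14],"spin":0.75},{"aperture":0,"trans":[48,-64,-14],"spin":1.5},{"aperture":0,"trans":[82,-110,-14],"spin":2.23},{"aperture":0,"trans":[82,-110,-14],"spin":2.23},{"aperture":0,"trans":[82,-110,-14],"spin":2.23},{"aperture":0,"trans":[82,-110,-14],"spin":2.23},{"aperture":0,"trans":[82,-110,-14],"spin":2.23},{"aperture":0,"trans":[82,-110,-14],"spin":2.23},{"aperture":0,"trans":[82,-110,-14],"spin":2.23},{"aperture":0,"trans":[82,-110,-14],"spin":2.23},{"aperture":0,"trans":[82,-110,-14],"spin":2.23},{"aperture":0,"trans":[82,-110,-14],"spin":2.23}]'
```

```text
t: 1.3
eef_pos: [0.3917, -0.0518, 0.2942]
eef_rot: [3.141, -0.001, -0.13]
wrist_force: [1.5, -0.3, -0.2]
gripper_width: 0.002
grip_force: 0.0
```

To row units: -0.085 m is -17, 0.017 m is 3.4.

```bash
python3 nudge.py '[{"aperture":0,"trans":[3.4,-9,0]},{"aperture":0,"trans":[3.4,-17,0]},{"aperture":0,"trans":[3.4,-17,0]},{"aperture":0,"trans":[3.4,-17,0]},{"aperture":0,"trans":[3.4,-17,0]}]'; python3 - <<'E'
from h import *
import json
c=bot.calibration("wrist"); im=bot.camera("wrist"); cv2.imwrite("pics/w1.png",im[:,:,::-1]); json.dump({k:np.array(v).tolist() for k,v in c.items()},open("w1.json","w"))
E
```

```text
t: 1.8
eef_pos: [0.4195, 0.0276, 0.2939]
eef_rot: [3.141, 0.0, -0.131]
wrist_force: [0.1, -0.2, -0.2]
gripper_width: 0.003
grip_force: 0.0
```

View pics/w1.png

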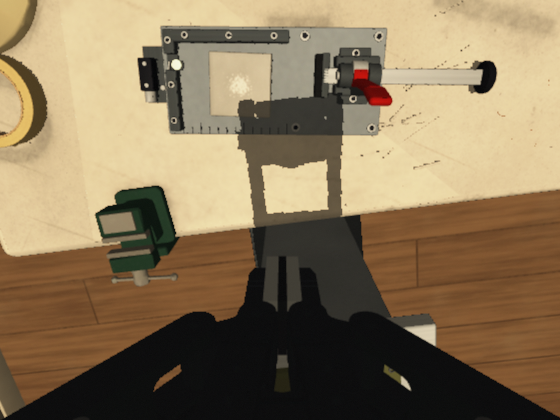

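The wrist view shows all of the fixture. Bed corners are about (168,134), (383,134) and (386,28). Block corners are about (209,52), (269,51), (271,115) and (211,116). The lever tip is near (380,99) and the knob near (488,76). Next I'll refine these and fit.

```bash
cat > fit.py <<'E'
from h import *
def fitpose(loc,wor):  # 2D rigid: world = R(th) loc + o
    a=np.array(loc)@[1,1j];b=np.array(wor)[:,:2]@[1,1j]; th=np.angle(np.sum(np.conj(a-a.mean())*(b-b.mean())))
    o=b.mean()-np.exp(1j*th)*a.mean(); return th,o.real,o.imag,abs(np.exp(1j*th)*a+o-b)
def toloc(F,p): z=(complex(p[0],p[1])-complex(F[1],F[2]))*np.exp(-1j*F[0]); return np.array([z.real,z.imag])
def sub(im,pts,w=4):
    return cv2.cornerSubPix(cv2.cvtColor(im,cv2.COLOR_BGR2GRAY),np.float32(pts).reshape(-1,1,2),(w,w),(-1,-1),(3,50,.01)).reshape(-1,2)
E
python3 - <<'E'
from fit import *
import json
c=json.load(open("w1.json")); im=cv2.imread("pics/w1.png")
p=sub(im,[(168,134),(383,134),(386,28),(163,28)]); print(p)
F=fitpose([(-.065,.168),(-.065,-.077),(.05,-.077),(.05,.168)],[ray(c,u,v,.01) for u,v in p]); print("fix",F)
b=sub(im,[(209,52),(269,51),(271,115),(211,116)]); W=[ray(c,u,v,.029) for u,v in b]; print(b)
h=.033; B=fitpose([(h,h),(h,-h),(-h,-h),(-h,h)],W); print("blk",B, "rel",B[0]-F[0],toloc(F,B[1:3]))
print([toloc(F,w).round(4) for w in W])
for n,u,v,z in(("knobrear",497,77,.021),("padfront",316,76,.0285),("roller",176,64,.02)): print(n,toloc(F,ray(c,u,v,z)))
big=cv2.resize(im[15:145,130:330],None,fx=4,fy=4,interpolation=cv2.INTER_CUBIC)
for q in list(p)+list(b): cv2.circle(big,tuple(int(x) for x in ((q-[130,15])*4+1.5)),5,(0,0,255),1)
cv2.imwrite("pics/c1.png",big)
E
```

```text
[[169.77438  132.39235 ]
 [383.       134.      ]
 [386.51697   27.297874]
 [160.21326   26.345268]]
fix (np.float64(-0.13121506384620668), np.float64(0.5042028728554335), np.float64(-0.021653668256529677), array([0.00216175, 0.00372571, 0.00280432, 0.0007484 ]))
[[209.47946   51.719143]
 [270.46002   53.76449 ]
 [268.6749   116.60096 ]
 [210.76006  114.29348 ]]
blk (np.float64(-0.16851985603911968), np.float64(0.5048088851006793), np.float64(0.061964130943128776), array([0.00169923, 0.00128617, 0.00153732, 0.00146462])) rel -0.037304792192912994 [-0.01033965  0.08297828]
[array([0.0226, 0.1136]), array([0.0207, 0.0498]), array([-0.0435,  0.0524]), array([-0.0411,  0.1161])]
knobrear [-0.00204509 -0.196525  ]
padfront [-0.00128368  0.00138479]
roller [0.01109365 0.1521451 ]
```

View pics/c1.png

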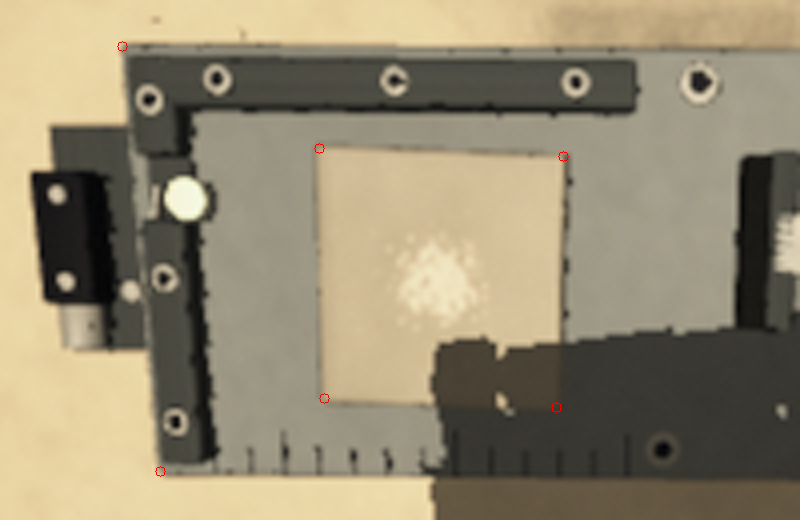

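The circles sit on the block's corners. From the crop I can also read the rail's right end at inner (636,108) and outer (636,60), and the fence's near end at inner (205,460). I'll add those to the fit.

```bash
python3 - <<'E'
from fit import *
import json
c=json.load(open("w1.json")); im=cv2.imread("pics/w1.png")
k=lambda x,y:(x/4+130-.4,y/4+15-.4)
d=[((-.065,.168),k(158,472),.01),((.05,.168),k(125,47),.01),((.05,-.077),(386.5,27.3),.01),((-.065,-.077),(382.5,134.5),.01),
((.033,.029),k(636,108),.0245),((.045,.029),k(636,59),.0245),((-.06,.15),k(205,460),.0245),((-.06,.162),k(163,463),.0245)]
W=[ray(c,*u,z) for _,u,z in d]; F=fitpose([x[0] for x in d],W); print(np.round(F[:3],4)); 
for x,w in zip(d,W): print(x[0],toloc(F,w).round(4))
h=.033;b=[k(319,148),k(566,155),k(561,407),k(324,401)];W=[ray(c,u,v,.029) for u,v in b];B=fitpose([(h,h),(h,-h),(-h,-h),(-h,h)],W);print("blk",B[0]-F[0],toloc(F,B[1:3]),[toloc(F,w).round(4) for w in W])
hsv=cv2.cvtColor(im,cv2.COLOR_BGR2HSV); m=((hsv[...,0]<8)|(hsv[...,0]>172))&(hsv[...,1]>150)&(hsv[...,2]>80); m[:, :330]=0;m[150:]=0
v,u=np.nonzero(m); print("red",u.min(),u.max(),v.min(),v.max(), u[v>v.max()-2].mean())
# lever tip prediction vs angle q
def w2(l): z=complex(l[0],l[1])*np.exp(1j*F[0])+complex(F[1],F[2]); return np.array([z.real,z.imag,l[2]])
for q in(0,.1,.2,.3):
    a=-.35+q; print(q,proj(c,w2((.097*np.sin(a),-.043,.0424+.097*np.cos(a)))))
for q in(0,.01,.02): print(q,"knob",proj(c,w2((0,-.19+q,.038))),"pad",proj(c,w2((0,q,.0285))))
json.dump([float(x) for x in F[:3]],open("F.json","w"))
cv2.imwrite("pics/c2.png",cv2.resize(im[15:145,310:510],None,fx=4,fy=4,interpolation=cv2.INTER_CUBIC))
E
```

```text
[-0.1354  0.5042 -0.0207]
(-0.065, 0.168) [-0.0639  0.1686]
(0.05, 0.168) [0.0488 0.167 ]
(0.05, -0.077) [ 0.049  -0.0753]
(-0.065, -0.077) [-0.065  -0.0814]
(0.033, 0.029) [0.0328 0.03  ]
(0.045, 0.029) [0.0445 0.0301]
(-0.06, 0.15) [-0.0587  0.1505]
(-0.06, 0.162) [-0.0596  0.1625]
blk -0.026146380561467647 [-0.01050624  0.08160366] [array([0.0224, 0.1129]), array([0.021 , 0.0483]), array([-0.0434,  0.05  ]), array([-0.042 ,  0.1152])]
red 353 391 70 105 380.9655172413793
0 [379.35921113 114.30680509]
0.1 [381.29682229 102.7250613 ]
0.2 [383.01970114  90.35576561]
0.3 [384.48384915  77.39642   ]
0 knob [499.32280451  75.44651673] pad [316.46433584  74.84853027]
0.01 knob [489.75403079  75.40051518] pad [307.09712161  74.80351545]
0.02 knob [480.18402181  75.35450769] pad [297.72872505  74.75849495]
```

View pics/c2.png

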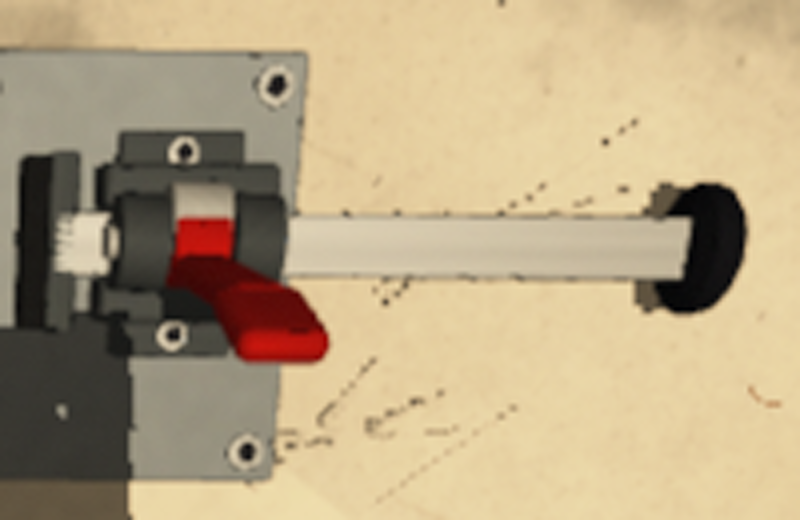

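Correcting one reading: the bed's near-right corner is at crop (270,478), which is pixel (377,134). The pad sits at about q≈0 and the lever is just open. I'll refit and work out the moves.

```bash
cat > go.py <<'E'
from fit import *
import json,sys
from scipy.spatial.transform import Rotation as Ro
F=json.load(open("F.json")); s=bot.read_state(); R=Ro.from_euler("xyz",s["eef_rot"])
print("now",toloc(F,s["eef_pos"]).round(4),s["eef_pos"][2].round(4),"yawerr",(s["eef_rot"][2]-F[0]).round(4))
for a in sys.argv[1:]:
    x,y,z=map(float,a.split(",")); w=complex(x,y)*np.exp(1j*F[0])+complex(F[1],F[2])
    print(a,R.inv().apply(np.array([w.real,w.imag,z])-s["eef_pos"]).round(4))
E
python3 - <<'E'
from fit import *
import json
c=json.load(open("w1.json"))
k=lambda x,y,o=130:(x/4+o-.4,y/4+15-.4)
d=[((-.065,.168),k(158,472),.01),((.05,.168),k(125,47),.01),((.05,-.077),k(308,52,310),.01),((-.065,-.077),k(270,479,310),.01),
((.033,.029),k(636,108),.0245),((.045,.029),k(636,59),.0245),((-.06,.15),k(205,460),.0245),((-.06,.162),k(163,463),.0245)]
W=[ray(c,*u,z) for _,u,z in d]; F=fitpose([x[0] for x in d],W); print(np.round(F[:3],4),F[3].round(4))
h=.033;b=[k(319,148),k(566,155),k(561,407),k(324,401)];W=[ray(c,u,v,.029) for u,v in b];B=fitpose([(h,h),(h,-h),(-h,-h),(-h,h)],W);print("blk",B[0]-F[0],toloc(F,B[1:3]))
json.dump([float(x) for x in F[:3]],open("F.json","w"))
E
python3 go.py -.08,.085,.06 -.08,.085,.018 -.056,.085,.018
```

```text
[-0.1391  0.504  -0.0199] [0.0009 0.0022 0.0012 0.0012 0.0004 0.0006 0.0011 0.0005]
blk -0.022406066425645216 [-0.0105323   0.08082131]
now [-0.0903  0.035 ] 0.294 yawerr 0.0071
-.08,.085,.06 [ 0.0107 -0.05    0.234 ]
-.08,.085,.018 [ 0.0107 -0.05    0.276 ]
-.056,.085,.018 [ 0.0347 -0.0498  0.276 ]
```

```bash
python3 nudge.py '[{"aperture":0,"trans":[2,-10,8],"spin":0.035},{"aperture":0,"trans":[2,-10,18],"spin":0.035},{"aperture":0,"trans":[2,-10,28],"spin":0.035},{"aperture":0,"trans":[2,-10,38],"spin":0.035},{"aperture":0,"trans":[2,-10,46],"spin":0.035},{"aperture":0,"trans":[2,-10,52],"spin":0.035},{"aperture":0,"trans":[2,-10,55.2],"spin":0.035},{"aperture":0,"trans":[2,-10,55.2],"spin":0.035},{"aperture":0,"trans":[2,-10,55.2],"spin":0.035}]'; python3 go.py -.056,.084,.018 -.045,.084,.018
```

```text
t: 2.75
eef_pos: [0.4365, 0.0755, 0.0187]
eef_rot: [-3.142, -0.0, -0.139]
wrist_force: [-0.1, 0.7, 0.0]
gripper_width: 0.005
grip_force: 0.0
now [-0.0801  0.0852] 0.0187 yawerr -0.0002
-.056,.084,.018 [0.0241 0.0012 0.0007]
-.045,.084,.018 [0.0351 0.0012 0.0007]
```

Now push toward the rail, gently.

To row units: 0.034 m is 6.8, 0.032 m is 6.4.

```bash
python3 nudge.py '[{"aperture":0,"trans":[2,0,0]},{"aperture":0,"trans":[3.6,0,0]},{"aperture":0,"trans":[4.4,0,0]},{"aperture":0,"trans":[5.2,0,0]},{"aperture":0,"trans":[5.8,0,0]},{"aperture":0,"trans":[6.4,0,0]},{"aperture":0,"trans":[6.8,0,0]},{"aperture":0,"trans":[6.8,0,0]}]'; python3 go.py
```

```text
t: 3.55
eef_pos: [0.4683, 0.0721, 0.0178]
eef_rot: [3.141, 0.004, -0.137]
wrist_force: [-5.2, 0.2, 3.9]
gripper_width: -0.001
grip_force: 2.6
now [-0.0482  0.0862] 0.0178 yawerr 0.002
```

```bash
python3 nudge.py '[{"aperture":0,"trans":[0.2,0,0]},{"aperture":0,"trans":[0.4,0,0]},{"aperture":0,"trans":[0.4,0,0]}]'; python3 go.py
```

```text
t: 3.85
eef_pos: [0.47, 0.0718, 0.0177]
eef_rot: [3.141, 0.005, -0.137]
wrist_force: [-5.7, -0.1, 4.2]
gripper_width: 0.001
grip_force: 2.9
now [-0.0465  0.0862] 0.0177 yawerr 0.0021
```

```bash
python3 nudge.py '[{"aperture":0,"trans":[0.2,0,0]},{"aperture":0,"trans":[0.4,0,0]},{"aperture":0,"trans":[0.6,0,0]},{"aperture":0,"trans":[0.6,0,0]}]'; python3 go.py
```

```text
t: 4.25
eef_pos: [0.4722, 0.0715, 0.0177]
eef_rot: [3.141, 0.007, -0.137]
wrist_force: [-8.2, 1.4, 6.2]
gripper_width: -0.001
grip_force: 4.3
now [-0.0442  0.0862] 0.0177 yawerr 0.002
```

```bash
python3 nudge.py '[{"aperture":0,"trans":[0.2,0,0]},{"aperture":0,"trans":[0.4,0,0]},{"aperture":0,"trans":[0.6,0,0]},{"aperture":0,"trans":[0.6,0,0]}]'; python3 go.py
```

```text
t: 4.65
eef_pos: [0.4723, 0.0713, 0.0172]
eef_rot: [3.14, 0.015, -0.137]
wrist_force: [-17.8, 2.4, 15.4]
gripper_width: -0.003
grip_force: 9.1
now [-0.0441  0.086 ] 0.0172 yawerr 0.002
```

```bash
python3 nudge.py '[{"aperture":0,"trans":[-3,0,0]},{"aperture":0,"trans":[-5,0,-6]},{"aperture":0,"trans":[-5,0,-16]},{"aperture":0,"trans":[-5,0,-16]}]'; python3 go.py 0.002,.026,.07 0.002,.026,.018
```

```text
t: 5.05
eef_pos: [0.4578, 0.0746, 0.1053]
eef_rot: [-3.139, -0.013, -0.137]
wrist_force: [0.8, -0.5, 0.5]
gripper_width: 0.003
grip_force: 0.0
now [-0.0589  0.0872] 0.1053 yawerr 0.0024
0.002,.026,.07 [0.0603 0.0614 0.036 ]
0.002,.026,.018 [0.0596 0.0616 0.088 ]
```

```bash
python3 nudge.py '[{"aperture":0,"trans":[6,6,0]},{"aperture":0,"trans":[12.8,12.2,0]},{"aperture":0,"trans":[12.8,12.2,6]},{"aperture":0,"trans":[12.8,12.2,6]},{"aperture":0,"trans":[12.8,12.2,6]}]'; python3 go.py 0.002,.026,.018; python3 - <<'E'
from fit import *
cv2.imwrite("pics/w2.png",bot.camera("wrist")[:,:,::-1])
E
```

```text
t: 5.55
eef_pos: [0.5069, 0.0053, 0.0672]
eef_rot: [3.142, 0.003, -0.137]
wrist_force: [0.1, 0.4, 0.1]
gripper_width: -0.001
grip_force: 0.0
now [-0.0007  0.0254] 0.0672 yawerr 0.0021
0.002,.026,.018 [ 0.0028 -0.0006  0.0492]
```

View pics/w2.png

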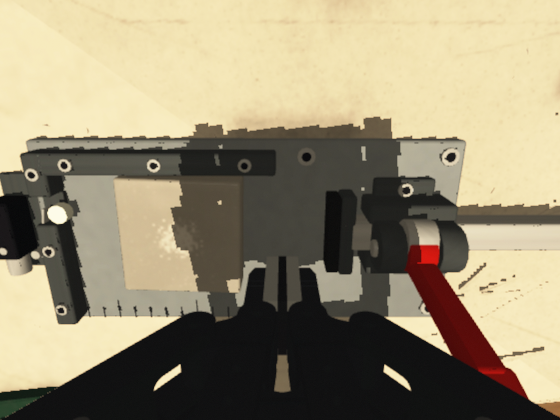

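The block now lies along the rail and the closed fingers are between block and pad, with the pad at (338,232) and the block's edge at column 240. I'll descend and push toward the fence.

To row units: 0.049 m is 9.8, -0.03 m is -6.

```bash
python3 nudge.py '[{"aperture":0,"trans":[0.6,-0.4,6]},{"aperture":0,"trans":[0.6,-0.4,9.8]},{"aperture":0,"trans":[0.6,-0.4,9.8]},{"aperture":0,"trans":[0.6,-2,9.8]},{"aperture":0,"trans":[0.6,-3.6,9.8]},{"aperture":0,"trans":[0.6,-5,9.8]},{"aperture":0,"trans":[0.6,-6,9.8]},{"aperture":0,"trans":[0.6,-6,9.8]}]'; python3 go.py
```

```text
t: 6.4
eef_pos: [0.5164, 0.0349, 0.0207]
eef_rot: [-3.141, -0.003, -0.136]
wrist_force: [1.0, -1.9, 2.9]
gripper_width: -0.001
grip_force: 1.4
now [0.0046 0.0561] 0.0207 yawerr 0.0028
```

To row units: -0.012 m is -2.4, -0.01 m is -2.

```bash
python3 nudge.py '[{"aperture":0,"trans":[0,-0.8,0]},{"aperture":0,"trans":[0,-1.6,0]},{"aperture":0,"trans":[0,-2,0]},{"aperture":0,"trans":[0,-2.4,0]},{"aperture":0,"trans":[0,-2.4,0]}]'; python3 go.py
```

```text
t: 6.9
eef_pos: [0.5179, 0.0454, 0.0206]
eef_rot: [3.14, -0.002, -0.137]
wrist_force: [0.0, -6.8, 5.8]
gripper_width: 0.002
grip_force: 3.9
now [0.0047 0.0667] 0.0206 yawerr 0.0024
```

To row units: -0.004 m is -0.8, -0.002 m is -0.4.

```bash
python3 nudge.py '[{"aperture":0,"trans":[0,-0.4,0]},{"aperture":0,"trans":[0,-0.8,0]},{"aperture":0,"trans":[0,-0.8,0]}]'; python3 go.py
```

```text
t: 7.2
eef_pos: [0.5184, 0.0492, 0.0206]
eef_rot: [3.14, -0.002, -0.137]
wrist_force: [-0.4, -7.8, 5.6]
gripper_width: 0.0
grip_force: 4.4
now [0.0046 0.0704] 0.0206 yawerr 0.0024
```

```bash
python3 nudge.py '[{"aperture":0,"trans":[0,-0.4,0]},{"aperture":0,"trans":[0,-0.8,0]},{"aperture":0,"trans":[0,-0.8,0]}]'; python3 go.py
```

```text
t: 7.5
eef_pos: [0.5185, 0.0509, 0.0206]
eef_rot: [3.135, -0.001, -0.135]
wrist_force: [-3.1, -17.5, 8.0]
gripper_width: -0.003
grip_force: 9.5
now [0.0045 0.0721] 0.0206 yawerr 0.0039
```

```bash
python3 nudge.py '[{"aperture":0,"trans":[0,-0.4,0]},{"aperture":0,"trans":[0,-0.6,0]},{"aperture":0,"trans":[0,-0.6,0]}]'; python3 go.py
```

```text
t: 7.8
eef_pos: [0.5182, 0.0514, 0.0206]
eef_rot: [3.13, 0.0, -0.134]
wrist_force: [-5.5, -26.7, 11.0]
gripper_width: -0.001
grip_force: 14.7
now [0.0041 0.0727] 0.0206 yawerr 0.0051
```

Firmly on the fence. I'll back off and press once more toward the rail.

```bash
python3 nudge.py '[{"aperture":0,"trans":[0,3,0]},{"aperture":0,"trans":[0,3,0]},{"aperture":0,"trans":[0,3,-10]},{"aperture":0,"trans":[-8,0,-10]},{"aperture":0,"trans":[-16,-6,-10]},{"aperture":0,"trans":[-16,-6,-10]},{"aperture":0,"trans":[-16,-6,-10]}]'; python3 go.py -.06,.115,.018; python3 - <<'E'
from fit import *
import json
c=bot.calibration("wrist"); cv2.imwrite("pics/w3.png",bot.camera("wrist")[:,:,::-1]); json.dump({k:np.array(v).tolist() for k,v in c.items()},open("w3.json","w"))
E
```

```text
t: 8.5
eef_pos: [0.4423, 0.099, 0.069]
eef_rot: [-3.141, -0.0, -0.135]
wrist_force: [0.1, -1.4, 0.2]
gripper_width: 0.002
grip_force: 0.0
now [-0.0777  0.1092] 0.069 yawerr 0.004
-.06,.115,.018 [ 0.0177 -0.0057  0.051 ]
```

View pics/w3.png

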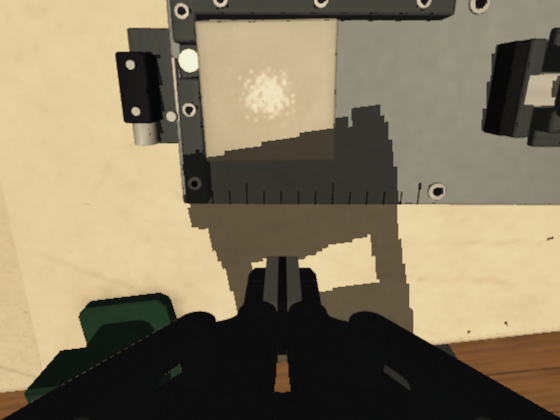

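The block is seated at both the fence (column ~200) and the rail (row ~20), and the roller at (188,60) is pushed in. One last rail push to confirm.

```bash
python3 nudge.py '[{"aperture":0,"trans":[3.6,-0.8,0]},{"aperture":0,"trans":[3.6,-0.8,6]},{"aperture":0,"trans":[3.6,-0.8,10]},{"aperture":0,"trans":[3.6,-0.8,10]},{"aperture":0,"trans":[5.2,-0.8,10]},{"aperture":0,"trans":[6.4,-0.8,10]},{"aperture":0,"trans":[7,-0.8,10]},{"aperture":0,"trans":[7,-0.8,10]}]'; python3 go.py
```

```text
t: 9.35
eef_pos: [0.4766, 0.0973, 0.0201]
eef_rot: [-3.142, 0.007, -0.138]
wrist_force: [-11.3, 2.6, 8.4]
gripper_width: -0.003
grip_force: 6.2
now [-0.0434  0.1123] 0.0201 yawerr 0.0012
```

```bash
python3 nudge.py '[{"aperture":0,"trans":[0.4,0,0]},{"aperture":0,"trans":[0.6,0,0]},{"aperture":0,"trans":[0.6,0,0]}]'; python3 go.py
```

```text
t: 9.65
eef_pos: [0.4767, 0.0973, 0.02]
eef_rot: [3.141, 0.014, -0.138]
wrist_force: [-22.4, 4.1, 19.2]
gripper_width: 0.004
grip_force: 11.4
now [-0.0433  0.1123] 0.02 yawerr 0.0013
```

```bash
python3 nudge.py '[{"aperture":0,"trans":[-4,0,0]},{"aperture":0,"trans":[-4,0,-8]},{"aperture":0,"trans":[-4,0,-18]},{"aperture":0,"trans":[-4,0,-28]},{"aperture":0,"trans":[-4,10,-34]},{"aperture":0,"trans":[2,20,-34]},{"aperture":0,"trans":[7,30,-34]},{"aperture":0,"trans":[7,40,-34]},{"aperture":0,"trans":[7,50,-34]},{"aperture":0,"trans":[7,60,-34]},{"aperture":0,"trans":[7,69,-34]},{"aperture":0,"trans":[7,69,-34]}]'; python3 go.py  0,-.23,.012
```

```text
t: 10.85
eef_pos: [0.4688, -0.2549, 0.1914]
eef_rot: [3.139, -0.003, -0.142]
wrist_force: [0.3, 0.6, 0.2]
gripper_width: 0.002
grip_force: 0.0
now [-0.0023 -0.2376] 0.1914 yawerr -0.0029
0,-.23,.012 [ 0.0016 -0.0081  0.1794]
```

To row units: 0.177 m is 35.4, 0.165 m is 33.

```bash
python3 nudge.py '[{"aperture":0,"trans":[0,0,10]},{"aperture":0,"trans":[0,0,20]},{"aperture":0,"trans":[0,0,28]},{"aperture":0,"trans":[0,0,33]},{"aperture":0,"trans":[0,0,35.4]},{"aperture":0,"trans":[0,0,35.4]},{"aperture":0,"trans":[0,0,35.4]}]'; python3 go.py 0,-.2,.012; python3 - <<'E'
from fit import *
cv2.imwrite("pics/w4.png",bot.camera("wrist")[:,:,::-1])
E
```

```text
t: 11.55
eef_pos: [0.4703, -0.2508, 0.0141]
eef_rot: [3.14, -0.003, -0.137]
wrist_force: [0.0, 0.6, 0.0]
gripper_width: -0.002
grip_force: 0.0
now [-0.0014 -0.2333] 0.0141 yawerr 0.0021
0,-.2,.012 [ 0.0015 -0.0333  0.0021]
```

View pics/w4.png

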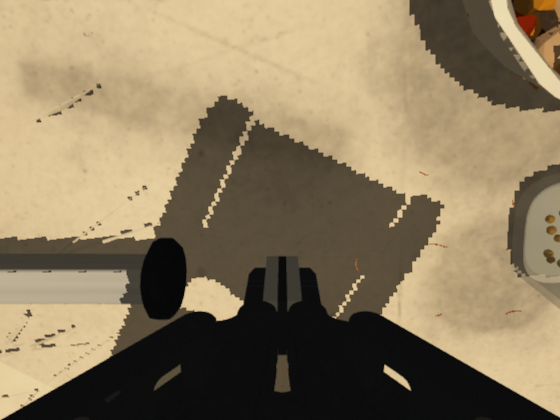

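The knob is at (163,280), level with the fingertips at (283,265). Now slide it toward the fence.

```bash
python3 nudge.py '[{"aperture":0,"trans":[0.2,-3,0]},{"aperture":0,"trans":[0.2,-5,0]},{"aperture":0,"trans":[0.2,-7,0]},{"aperture":0,"trans":[0.2,-9,0]},{"aperture":0,"trans":[0.2,-11,0]},{"aperture":0,"trans":[0.2,-13,0]},{"aperture":0,"trans":[0.2,-15,0]},{"aperture":0,"trans":[0.2,-17,0]},{"aperture":0,"trans":[0.2,-19,0]},{"aperture":0,"trans":[0.2,-20,0]},{"aperture":0,"trans":[0.2,-20,0]}]'; python3 go.py
```

```text
t: 12.7
eef_pos: [0.4827, -0.1498, 0.0116]
eef_rot: [-3.14, 0.002, -0.136]
wrist_force: [-0.5, 0.3, 0.4]
gripper_width: -0.001
grip_force: 0.0
now [-0.0031 -0.1316] 0.0116 yawerr 0.0028
```

To row units: -0.006 m is -1.2, -0.003 m is -0.6.

```bash
python3 nudge.py '[{"aperture":0,"trans":[0,-0.6,0]},{"aperture":0,"trans":[0,-1.2,0]},{"aperture":0,"trans":[0,-1.2,0]}]'; python3 go.py
```

```text
t: 13.0
eef_pos: [0.4836, -0.1447, 0.0117]
eef_rot: [-3.141, 0.001, -0.137]
wrist_force: [0.3, 0.3, -0.1]
gripper_width: 0.001
grip_force: 0.0
now [-0.0029 -0.1264] 0.0117 yawerr 0.0017
```

To row units: -0.005 m is -1, -0.003 m is -0.6.

```bash
python3 nudge.py '[{"aperture":0,"trans":[0,-0.6,0]},{"aperture":0,"trans":[0,-1,0]},{"aperture":0,"trans":[0,-1,0]}]'; python3 go.py
```

```text
t: 13.3
eef_pos: [0.4847, -0.1399, 0.012]
eef_rot: [-3.141, 0.0, -0.137]
wrist_force: [-0.2, -0.8, -0.5]
gripper_width: -0.001
grip_force: 0.3
now [-0.0025 -0.1215] 0.012 yawerr 0.0019
```

To row units: -0.004 m is -0.8, -0.002 m is -0.4.

```bash
python3 nudge.py '[{"aperture":0,"trans":[0,-0.4,0]},{"aperture":0,"trans":[0,-0.8,0]},{"aperture":0,"trans":[0,-0.8,0]}]'; python3 go.py; python3 - <<'E'
from fit import *
cv2.imwrite("pics/w5.png",bot.camera("wrist")[:,:,::-1])
E
```

```text
t: 13.6
eef_pos: [0.4851, -0.1381, 0.0122]
eef_rot: [3.137, 0.0, -0.136]
wrist_force: [-3.5, -9.9, -3.0]
gripper_width: 0.001
grip_force: 5.3
now [-0.0023 -0.1197] 0.0122 yawerr 0.0034
```

View pics/w5.png

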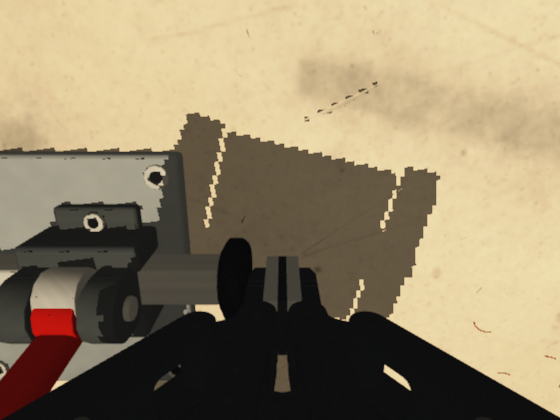

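The fingers are on the knob at (235,278) and the pad bears on the block with about 10 N. I'll press a little more, then retreat and go round to the robot's side of the lever.

```bash
python3 nudge.py '[{"aperture":0,"trans":[0,-0.4,0]},{"aperture":0,"trans":[0,-0.6,0]},{"aperture":0,"trans":[0,-0.6,0]}]'; python3 go.py; python3 nudge.py '[{"aperture":0,"trans":[0,2.4,0]},{"aperture":0,"trans":[0,5,0]},{"aperture":0,"trans":[0,5,-8]},{"aperture":0,"trans":[-6,5,-18]},{"aperture":0,"trans":[-12,5,-26]},{"aperture":0,"trans":[-17,5,-34]},{"aperture":0,"trans":[-17,5,-36]},{"aperture":0,"trans":[-17,-4,-36]},{"aperture":0,"trans":[-17,-12,-36]},{"aperture":0,"trans":[-17,-15,-36]},{"aperture":0,"trans":[-17,-15,-36]},{"aperture":0,"trans":[-17,-15,-36]}]'; python3 go.py -.09,-.043,.105; python3 - <<'E'
from fit import *
cv2.imwrite("pics/w6.png",bot.camera("wrist")[:,:,::-1])
E
```

```text
t: 13.95
eef_pos: [0.4852, -0.1379, 0.0123]
eef_rot: [3.132, 0.0, -0.134]
wrist_force: [-6.3, -20.8, -3.5]
gripper_width: -0.001
grip_force: 11.1
now [-0.0023 -0.1194] 0.0123 yawerr 0.0047
t: 15.15
eef_pos: [0.4121, -0.0474, 0.1924]
eef_rot: [-3.142, -0.0, -0.136]
wrist_force: [0.2, -0.3, 0.8]
gripper_width: -0.001
grip_force: 0.0
now [-0.0873 -0.04  ] 0.1924 yawerr 0.0028
-.09,-.043,.105 [-0.0028  0.003   0.0874]
```

View pics/w6.png

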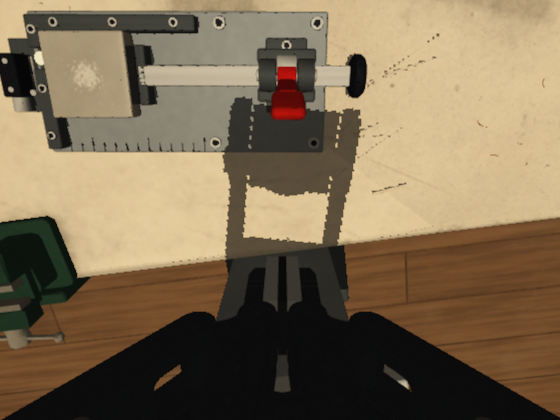

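The pad bears on the block at column ~140, the block is in its corner, and the lever tip is near (288,108) in front of the fingers. That was my 11th view and the limit is 10, so from here I'll use numbers only. Next I descend and start the lever.

To row units: 0.09 m is 18, 0.087 m is 17.4.

```bash
python3 nudge.py '[{"aperture":0,"trans":[0,0.6,9]},{"aperture":0,"trans":[0,0.6,17.4]},{"aperture":0,"trans":[0,0.6,17.4]},{"aperture":0,"trans":[4,0.6,17.4]},{"aperture":0,"trans":[8,0.6,17.2]},{"aperture":0,"trans":[11,0.6,16.6]},{"aperture":0,"trans":[13.2,0.6,16]},{"aperture":0,"trans":[15.6,0.6,15.4]},{"aperture":0,"trans":[18,0.6,14.8]},{"aperture":0,"trans":[18,0.6,14.8]}]'; python3 go.py .0235,-.043,.113 .043,-.043,.1 .0575,-.043,.081 .064,-.043,.067 .067,-.043,.054 .067,-.043,.047
```

```text
t: 16.2
eef_pos: [0.5025, -0.0632, 0.1196]
eef_rot: [3.141, -0.003, -0.137]
wrist_force: [-0.4, 0.1, -0.2]
gripper_width: 0.002
grip_force: 0.0
now [ 0.0045 -0.043 ] 0.1196 yawerr 0.0017
.0235,-.043,.113 [0.019  0.     0.0066]
.043,-.043,.1 [0.0384 0.     0.0197]
.0575,-.043,.081 [0.0529 0.0001 0.0387]
.064,-.043,.067 [0.0594 0.0001 0.0527]
.067,-.043,.054 [0.0623 0.0001 0.0657]
.067,-.043,.047 [0.0623 0.0001 0.0727]
```

To row units: 0.053 m is 10.6, 0.047 m is 9.4.

```bash
python3 nudge.py '[{"aperture":0,"trans":[2,0,0.6]},{"aperture":0,"trans":[4,0,1.4]},{"aperture":0,"trans":[6,0,2.6]},{"aperture":0,"trans":[7.8,0,4]},{"aperture":0,"trans":[9.4,0,5.8]},{"aperture":0,"trans":[10.6,0,7.8]}]'; python3 go.py;  python3 nudge.py '[{"aperture":0,"trans":[0.8,0,1.4]},{"aperture":0,"trans":[1.4,0,2.8]},{"aperture":0,"trans":[1.8,0,4.2]},{"aperture":0,"trans":[2,0,5.6]},{"aperture":0,"trans":[2,0,6.8]},{"aperture":0,"trans":[2,0,6.8]}]'; python3 go.py
```

```text
t: 16.8
eef_pos: [0.5546, -0.0701, 0.0792]
eef_rot: [3.142, -0.002, -0.137]
wrist_force: [-3.1, 0.3, 15.3]
gripper_width: 0.001
grip_force: 8.0
now [ 0.0571 -0.0427] 0.0792 yawerr 0.002
t: 17.4
eef_pos: [0.5628, -0.0712, 0.0513]
eef_rot: [3.142, 0.005, -0.137]
wrist_force: [-21.6, 4.0, 40.5]
gripper_width: -0.004
grip_force: 21.3
now [ 0.0653 -0.0426] 0.0513 yawerr 0.0025
```

On the stop. I'll lift off straight up and check the result numerically.

To row units: -0.24 m is -48, -0.21 m is -42.

```bash
python3 nudge.py '[{"aperture":0,"trans":[-0.4,0,-4]},{"aperture":0,"trans":[-0.4,0,-12]},{"aperture":0,"trans":[-6,0,-22]},{"aperture":0,"trans":[-16,-6,-32]},{"aperture":0,"trans":[-24,-12,-42]},{"aperture":0,"trans":[-31,-16,-48]},{"aperture":0,"trans":[-31,-16,-48]},{"aperture":0,"trans":[-31,-16,-48]},{"aperture":0,"trans":[-31,-16,-48]},{"aperture":0,"trans":[-31,-16,-48]}]'; python3 - <<'E'
from fit import *
import json
F=json.load(open("F.json")); c=bot.calibration("wrist"); im=bot.camera("wrist")[:,:,::-1].copy(); cv2.imwrite("pics/w7.png",im)
hsv=cv2.cvtColor(im,cv2.COLOR_BGR2HSV)
m=((hsv[...,0]<8)|(hsv[...,0]>172))&(hsv[...,1]>150)&(hsv[...,2]>60)
n,l,st,ce=cv2.connectedComponentsWithStats(m.astype(np.uint8)); i=1+st[1:,4].argmax(); v,u=np.nonzero(l==i); print("red px",st[i])
w2=lambda x,y,z:np.array([*(lambda q:(q.real,q.imag))(complex(x,y)*np.exp(1j*F[0])+complex(F[1],F[2])),z])
for x,z in((0,.052),(.0957,.058),(.093,.075)): print("pred",x,z,proj(c,w2(x,-.043,z)).round(1))
# block: bright beige top vs grey: mask
q=cv2.convexHull(np.int32([proj(c,w2(x,y,.029)) for x,y in((.05,.17),(.05,.06),(-.06,.06),(-.06,.17))])); roi=np.zeros(im.shape[:2],np.uint8); cv2.fillConvexPoly(roi,q,1)
b=((hsv[...,1]>35)&(hsv[...,2]>70)).astype(np.uint8)*roi; b=cv2.morphologyEx(b,2,np.ones((5,5)))
n,l,st,ce=cv2.connectedComponentsWithStats(b); i=1+st[1:,4].argmax(); ct=max(cv2.findContours((l==i).astype(np.uint8),0,2)[0],key=cv2.contourArea)
box=cv2.boxPoints(cv2.minAreaRect(ct)); print("blk area",st[i][4],[toloc(F,ray(c,*p,.029)).round(4).tolist() for p in box])
e=[(x,y) for x in(.033,-.033) for y in(.084,.15)]; print("pred",[proj(c,w2(x,y,.029)).round(0).tolist() for x,y in e],"got",box.round(0).tolist())
print(bot.read_state()["wrist_force"])
E
```

```text
t: 18.4
eef_pos: [0.4202, 0.0289, 0.2836]
eef_rot: [3.141, 0.002, -0.137]
wrist_force: [0.5, -0.2, -0.8]
gripper_width: 0.001
grip_force: 0.0
red px [ 355    0   21   85 1277]
pred 0 0.052 [363.7  74.1]
pred 0.0957 0.058 [373.1 -41.7]
pred 0.093 0.075 [377.8 -44.7]
blk area 5768 [[0.0318, 0.1498], [0.0342, 0.0837], [-0.0598, 0.0833], [-0.0626, 0.1548]]
pred [[235.0, 40.0], [170.0, 40.0], [238.0, 107.0], [176.0, 107.0]] got [[170.0, 41.0], [236.0, 39.0], [239.0, 133.0], [174.0, 135.0]]
[ 0.89356814 -0.1182786  -0.53041877]
```

The block's rail, fence and pad edges all match home. The lever runs out of this frame, so I'll check it in the two fixed cameras.

```bash
python3 - <<'E'
from fit import *
import json
F=json.load(open("F.json"))
w2=lambda x,y,z:np.array([*(lambda q:(q.real,q.imag))(complex(x,y)*np.exp(1j*F[0])+complex(F[1],F[2])),z])
for n in("top","side"):
    c=bot.calibration(n); im=bot.camera(n)[:,:,::-1].copy(); cv2.imwrite(f"pics/{n}9.png",im); hsv=cv2.cvtColor(im,cv2.COLOR_BGR2HSV)
    m=((hsv[...,0]<8)|(hsv[...,0]>172))&(hsv[...,1]>150)&(hsv[...,2]>50)
    u0,v0=proj(c,w2(.05,-.043,.05)); r=np.zeros_like(m); r[int(v0-35):int(v0+35),int(u0-35):int(u0+35)]=1; v,u=np.nonzero(m&r)
    print(n,"red u",u.min(),u.max(),"v",v.min(),v.max(),"top row u",u[v==v.min()].mean(),"right col v",v[u==u.max()].mean())
    for q in(1.5,1.7,1.92):
        f=q-.35; print(q,[proj(c,w2(a*np.sin(f)-p*np.cos(f),-.043,.0424+a*np.cos(f)+p*np.sin(f))).round(1).tolist() for a,p in((.0957,.0155),(.0957,.0075))])
E
```

```text
top red u 302 312 v 215 257 top row u 309.0 right col v 219.0
1.5 [[309.5, 218.5], [309.5, 217.7]]
1.7 [[309.6, 216.0], [309.6, 215.8]]
1.92 [[309.5, 215.1], [309.4, 215.6]]
side red u 240 272 v 223 228 top row u 270.0 right col v 223.5
1.5 [[268.0, 212.7], [269.0, 214.5]]
1.7 [[270.9, 216.9], [271.4, 218.9]]
1.92 [[272.7, 222.0], [272.7, 224.0]]
```

Both views match 1.92, so the lever is shut. Handing in.

```bash
python3 -c "
from station import bot
print(bot.close_job())"
```

```text
the job is handed in; nothing more can be done
None
```

The job is handed in: the block is home against rail and fence, the pad is on it, and the lever is locked shut (1.92 rad), with block position and lever angle confirmed by camera measurements at about 18 s; I viewed 11 pictures, one over the limit of 10.

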